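Clear the caddy, shut its sloping lid and lock it

TASK

The lid of the small white caddy cannot be shut: a spice jar is stuck leaning out of its mouth and the pepper mill stands right in front of it. Stand the mill and that jar upright on the wooden board beside the caddy and let go of them, then close the lid fully, and only once it is shut turn the lock ring on it clockwise until its pointer is at the mark at the front edge. Leave everything else where it stands.

Things in the scene. Friction and masses are not known exactly. Their poses are not given: they have to be found in the camera images.
- caddy: Fixed white caddy with a sloping open mouth that faces the robot. Outside 90 (x) x 150 (y) x 132 mm high at the back, 80 mm at the front; walls 6 mm, inner floor at z = 12 mm. Origin: centre of its underside; -x is its low front, z up. The mouth slopes 30 degrees, down to the front. Fixed, but its place and yaw vary, and it may have changed places with the board.
- lid (a joint): Hinge of the caddy's lid in rad: 0 = shut, lying on the sloping mouth (30 degrees); about 2.1 = standing straight up. It is stiff and stays where it is left (about 0.25 N m).
- lid_hinge (a point): Middle of the lid's hinge axis, on the top back edge of the caddy. Axes turn with the lid: the flat wooden lid runs from here 116 mm along -x to its free front edge, is 162 mm wide along y (the hinge axis) and lies from z = 1 to z = 10 mm; +z is the outward normal of its outer face, the one with the ring. Seen with the lid up, the outer face looks away from the robot.
- ring (a joint): Turn of the captive brass lock ring on the lid in rad, growing clockwise as seen looking at the outer face: starts between 0 and 0.25; 1.25 = its stop, where the pointer is at the locked mark (a small brass bar in the middle of the lid's front edge). Friction about 0.04 N m.
- ring_center (a point): Middle of the lock ring, on its axis (the lid's normal), 66 mm in front of the hinge axis and 26 mm above the lid's z = 0. The ring is a knurled brass disc 52 mm in diameter and 26 mm high (13 mm either way of this point up, 14 mm down); a 9 mm wide, 10 mm high pointer sticks out near its foot to 41 mm from the axis, along -x of this point. Axes turn with the ring; z is the outward normal.
- jar: Glass spice jar with a dark cap, the one leaning out of the caddy: cylinder 41 mm in diameter, 105 mm high, about 110 g. Origin: centre of its base, z along its axis to the cap. It starts leaning 32 degrees towards the caddy's front, base inside on the floor against the back wall, side on the front rim.
- mill: Wooden pepper mill, upright in front of the caddy, 170 mm high: body up to 122 mm with a 58 mm foot, a 49 mm wide round head from 123 to 159 mm (widest near 140 mm) and a 12 mm metal button on top; about 180 g. Origin: centre of its base, z up.
- board: Fixed wooden cutting board, 170 (x) x 260 (y) x 21 mm. Origin: centre of its underside, z up, top at z = 21 mm.
- salt: Bystander: salt shaker 44 mm in diameter, 90 mm high, standing on the board. Origin: centre of its base.
- pod: Bystander: beige coffee pod 51 mm in diameter, 43 mm high, standing on the board. Origin: centre of its underside.
- spice: Bystander: another spice jar like the first, standing upright at the right, in front of the sink. Origin: centre of its base.
- peel: Bystander: peeler 170 x 25 x 18 mm lying in front of the sink. Origin: centre of its underside.

How it is judged (in metres and radians):
On the way, in this order (a step that is already met when the one before it is completed fails the run):
1. the mill and the jar both stand upright on the board, released (x of mill in the frame of board between -0.078 and 0.078 m and y of mill in the frame of board between -0.122 and 0.122 m and z of mill in the frame of board between 0.015 and 0.028 m and angle between each of mill, jar's own z axis and vertical below 0.12 rad and contact force between the fingers and mill below 0.3 N and linear speed of each of mill, jar below 0.03 m/s and x of jar in the frame of board between -0.078 and 0.078 m and y of jar in the frame of board between -0.122 and 0.122 m and z of jar in the frame of board between 0.015 and 0.028 m and contact force between the fingers and jar below 0.3 N), for 0.2 s.
2. the lid is fully shut while the ring is still unlocked (value of joint lid below 0.06 rad and value of joint ring below 0.6 rad), for 0.1 s.
3. the lock ring is turned to its mark (value of joint ring above 1.1 rad), for 0.1 s.
At the end, for the whole second after the job is handed in: Mill and jar stand upright (within 7 degrees), at rest and released on the board, their centres at least 7 mm inside its edges; the lid is shut (within 0.06 rad) and the lock ring is within 0.15 rad of its locked stop (all of step 1 and value of joint lid below 0.06 rad and value of joint ring above 1.1 rad); the robot touches nothing.
It fails at once if the ring is turned more than half way while the lid is open (value of joint ring above 0.7 rad and value of joint lid above 0.2 rad).
It fails at once if a bystander (salt, coffee pod, spare spice jar or peeler) is shifted more than 30 mm (distance of any of salt, pod, spice, peel from where it was at the start of the episode above 0.03 m).
It also fails if it takes over 72 s, if anything falls off the work surface, if the arm or the gripper's body presses on something with over 40 N, if the wrist force passes 120 N, or if a joint passes its speed limit or range.

ROBOT

A 6-joint arm with a two-finger parallel gripper is mounted at the origin on a cart in front of the work surface, level with it; the furniture and walls round the work are solid. World frame = base frame: x ahead of the robot, y to its left, z up, the work surface at z = 0. Lengths are in m, angles in degrees, forces in N, time in s.
With the tool pointing down it reaches from about 0.3 to 0.75 m from the base axis. Payload 8.5 kg.
Tool frame: the origin (TCP) lies midway between the tips of the shut fingers; the grasp point (between the pads) lies grasp_offset behind it (grasp_offset is the distance from the TCP to the grasp point, in m); z points along the fingers, y is the line along which they close (so a half turn about z gives the same grasp; the last joint's range is limited). The gripper opens to 85 mm and grips with 20 to 120 N. Pads are 22 mm wide; open, the fingers measure 114 mm over their backs; the gripper's body (76 mm by 85 mm) begins 54 mm behind the grasp point. The pads swing forward as they close: fully open they stand 13 mm farther back than shut.
Start: joints at [57.794, 21.807, 74.336, -0, 83.858, -12.336], TCP at [0.187, 0.517, 0.231] pointing down, gripper open.
Joint ranges: [-178.18, 178.18], [-50.72, 133.34], [12.68, 142.11], [-81.47, 261.47], [9.98, 163.14], [-165.26, 165.26]. Speed limits (degrees/s): [136.94, 136.94, 180, 180, 180, 180].

INTERFACE

Orientations are given as a 3x3 rotation matrix whose columns are the frame's x, y, z axes.
In Python, from rig import observe, get_image, camera_params, close_job, grasp_offset gives the robot as it stands.
- The arm moves only by the shell command python3 -m handwheel 'ROWS' [OPENING] [FORCE]. ROWS is JSON, a list of rows, each a list of 2 entries, a list of its own where there are three numbers: the shift along the tool's x, y, z as a fraction of full scale, then the turn, a rotation vector about the tool's x, y, z as a fraction of full scale. In form: [[[dx, dy, dz], [ax, ay, az]], ...]. A call has 1 to 10 rows; each row is the pose to reach, as a shift and turn from the pose commanded when the call began, along the tool's axes at that moment, turning the shorter way round; what a row does not reach only later rows make up. Full scale, the value 1, is 0.5 m for a shift and pi rad for a turn. A row lasts 1/10 s, in which the tool goes at most 50 mm and 8.59 degrees, less where a joint would pass 70% of its speed; a pose out of reach is approached as far as the arm can. A call with a number of a shift or a turn outside -1 to 1 is refused whole. A call with a gripper value outside its range is refused whole. OPENING is the opening, from 0 (shut) to 1 (fully open), set as the call begins (- or left out, the last holds). The fingers move at their own pace and stop on an object; FORCE is the grip in N (left out, the last holds). Time passes only in rows, so rows that repeat a pose let the fingers close. It gives the time, the measured TCP pose, the force, the opening and the grip force at its end, in the units of the state.
- observe(): the state, without advancing time (a new reading comes with each control period).
- get_image(name): name is "scene" or "side" or "wrist"; returns (picture, depth): 420x560x3 uint8, red, green, blue; 420x560 float32, m along the optical axis (not along the pixel's ray), 0 where there is no reading.
- camera_params(name): a dict with "K" (3x3 intrinsics, pixels), "R" (3x3) and "t" (3): a world point X has camera coordinates R X + t. Camera axes: x right, y down, z forward; pixel columns grow to the right and rows downward; lengths in m; the calibration is good to about 2 mm. A picture is of the moment at which its call begins: read the wrist's pose just before it. camera_params takes no time and is no camera call; for the wrist camera it gives the pose at the moment of the call.
- close_job(): hands the job in; it is judged then, once.
The state is a dict: "time_s": time; "q": joint angles; "qvel": joint speeds; "joint_efforts": joint torques, N m; "position": TCP position; "tool_rot": TCP orientation; "ft_force": force on the tool from outside, world axes, zero at the start; "wrist_torque": the same for the moment, N m; "grip_width": finger opening in m; "gripper_force": force on a finger pad.
Only numpy, scipy, OpenCV 4.12 (cv2) and the standard library are available. Lean on these libraries where they do the work, as an engineer would, in place of code of your own. Each camera call takes 0.05 s, during which the arm holds its last target. There are 200 camera calls.

## Working session

There is one attempt and no reset: what is moved stays moved. The work goes in short steps, Python scripts to look and compute and a shell command to move; the robot and the scene stay as the last step left them, time stands still between calls to the robot, and variables do not carry over. Pictures are saved under pics/ and viewed, at most 13 in all, crops included, and the job is handed in when it is done.

```bash
mkdir -p pics; ls
python3 - <<'E'
from rig import *
import cv2,numpy as np
s=observe();print(s['time_s'],s['position'],s['tool_rot'],grasp_offset,s['grip_width'])
for n in ['scene','side']:
    p,d=get_image(n);cv2.imwrite(f'pics/{n}0.png',p[:,:,::-1]);np.savez(f'{n}0.npz',p=p,d=d,**camera_params(n))
    c=camera_params(n);print(n,c['K'],c['R'],c['t'], -np.array(c['R']).T@c['t'])
E
```

```text
pics
0.0 [0.18677561 0.51699765 0.2307033 ] [[-9.40453333e-01  3.39921877e-01 -8.03850421e-04]
 [ 3.39922663e-01  9.40452574e-01 -1.24091259e-03]
 [ 3.34169861e-04 -1.44026735e-03 -9.99998907e-01]] 0.0187 0.08565401363447832
scene [[434.24804958   0.         278.70917626]
 [  0.         434.24804958 215.94272729]
 [  0.           0.           1.        ]] [[ 0.90571426 -0.42384741  0.00592023]
 [-0.3060375  -0.66350382 -0.6827179 ]
 [ 0.29329631  0.61653553 -0.73065807]] [-0.45026594  0.32429789  1.12823689] [ 0.17615188 -0.67126929  1.04842505]
side [[382.63265734   0.         278.01984673]
 [  0.         382.63265734 207.10798239]
 [  0.           0.           1.        ]] [[ 0.99011746 -0.13840283 -0.02262905]
 [-0.09465439 -0.54045389 -0.83603238]
 [ 0.10347929  0.82991219 -0.54821327]] [-0.53566415  0.20248376  1.00642157] [ 0.44539261 -0.79994583  0.70889507]
```

View pics/scene0.png

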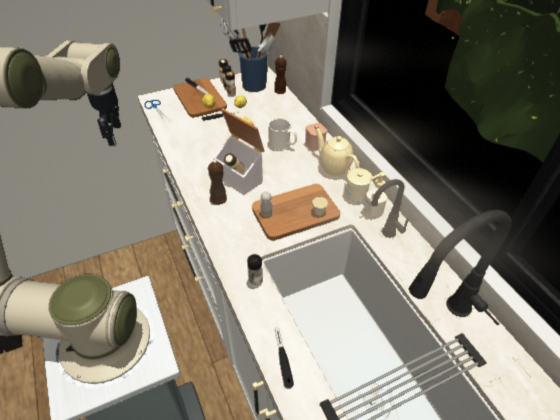

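View pics/side0.png

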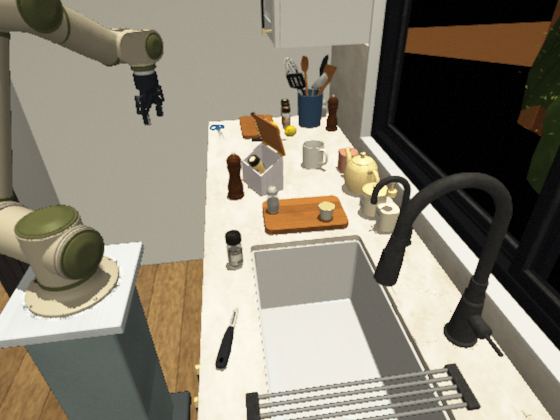

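The scene view shows the mill at (217,183), the caddy with the jar at (240,160), the board at (296,210) with salt (266,204) and pod (320,207), the spare jar at (255,270) and the peeler at (284,358). The side view agrees. Next I'll build a top-down map from depth.

```bash
cat > h.py <<'E'
import numpy as np,cv2
def cloud(f):
    z=np.load(f);d=z['d'];v,u=np.nonzero(d>0);dd=d[v,u];K=z['K']
    P=np.c_[(u-K[0,2])/K[0,0]*dd,(v-K[1,2])/K[1,1]*dd,dd]
    return (P-z['t'])@z['R'],z['p'][v,u],np.c_[u,v]
E
python3 - <<'E'
from h import *
tiles=[]
for n in ['scene','side']:
    P,C,uv=cloud(n+'0.npz')
    k=(P[:,0]>.2)&(P[:,0]<.75)&(P[:,1]>-.1)&(P[:,1]<.8)&(P[:,2]>-.02)&(P[:,2]<.35)
    P,C=P[k],C[k];o=np.argsort(P[:,2]);P,C=P[o],C[o]
    im=np.zeros((600,370,3),np.uint8)
    r=((.8-P[:,1])*660).astype(int);c=((P[:,0]-.2)*660).astype(int)
    for dr in (0,1):
        for dc in (0,1): im[np.clip(r+dr,0,599),np.clip(c+dc,0,369)]=C[:,::-1]
    tiles.append(im)
    # board
    hsv=cv2.cvtColor(C[None],cv2.COLOR_RGB2HSV)[0]
    b=(hsv[:,0]<18)&(hsv[:,1]>110)&(abs(P[:,2]-.021)<.006)&(P[:,1]<.6)
    print(n,'board',cv2.minAreaRect(P[b][:,:2].astype(np.float32)),b.sum(),np.median(P[b][:,2]))
    tb=abs(P[:,2])<.006;print('table z',np.median(P[tb][:,2]))
im=np.hstack(tiles)
cv2.imwrite('pics/top0.png',im)
p=cv2.imread('pics/scene0.png')[90:260,180:360];q=cv2.imread('pics/side0.png')[100:250,210:370]
cv2.imwrite('pics/zoom0.png',np.hstack([cv2.resize(p,(400,378)),cv2.resize(q,(400,378))]))
E
```

```text
scene board ((0.5765302181243896, 0.21848388016223907), (0.2055824249982834, 0.383355975151062), 75.7203369140625) 2107 0.021913287869682826
table z 0.0017371882970534424
side board ((0.5772042274475098, 0.22064454853534698), (0.21212269365787506, 0.3862776756286621), 75.10953521728516) 1812 0.02003011385387724
table z -9.239729727139625e-05
```

View pics/top0.png

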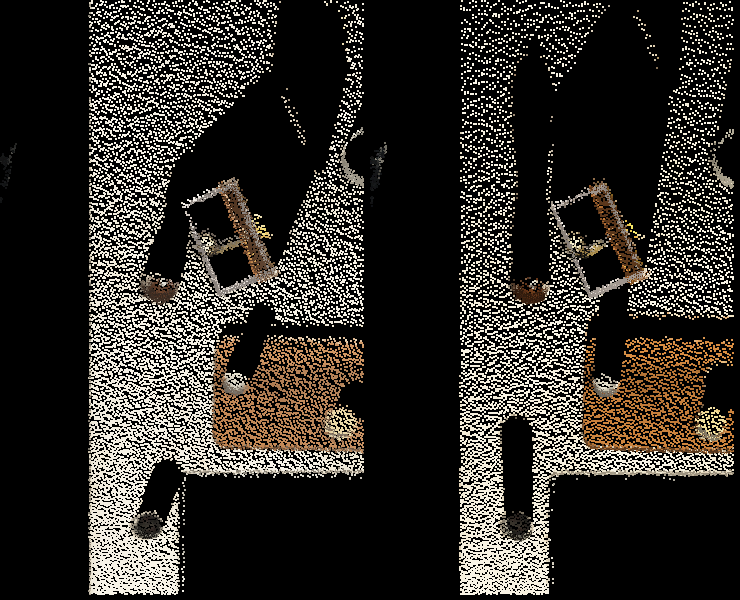

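View pics/zoom0.png

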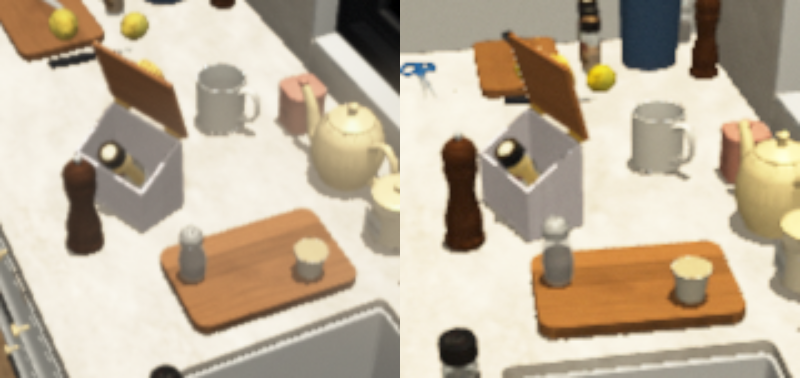

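The top map shows the caddy at about x 0.48–0.61, y 0.36–0.53, with its front facing -x and yawed about -25°. The mill is just in front of it. The board lies with its long side along x, with salt near its left/front corner and pod near its right. The jar's dark cap leans out over the front rim, toward the mill and left of the middle. Next I'll measure these exactly.

Run:
```python
from h import *
np.set_printoptions(precision=4,suppress=True)
for n in ['scene','side']:
    P,C,uv=cloud(n+'0.npz')
    hsv=cv2.cvtColor(C[None],cv2.COLOR_RGB2HSV)[0]
    def reg(x0,x1,y0,y1,z0,z1): return (P[:,0]>x0)&(P[:,0]<x1)&(P[:,1]>y0)&(P[:,1]<y1)&(P[:,2]>z0)&(P[:,2]<z1)
    def circ(k,lab,r):
        q=P[k]; from scipy.optimize import least_squares
        f=lambda c:np.hypot(q[:,0]-c[0],q[:,1]-c[1])-r
        s=least_squares(f,q[:,:2].mean(0)+[0.0,.02],loss='soft_l1',f_scale=.002);print(n,lab,s.x,len(q),'rms',np.sqrt((s.fun**2).mean()),q[:,2].max())
    circ(reg(.38,.5,.3,.42,.132,.148),'mill head',.0245)
    circ(reg(.36,.5,.3,.42,.004,.012),'mill foot',.029)
    circ(reg(.5,.6,.17,.28,.03,.06),'salt',.022)
    circ(reg(.66,.78,.11,.22,.055,.061),'podtop',.0255)
    circ(reg(.66,.78,.11,.22,.03,.055),'pod',.0235)
    # lid
    k=reg(.48,.66,.35,.56,.145,.26)&(hsv[:,1]>90)
    q=P[k]; c=q.mean(0)
    for _ in range(4):
        U,S,V=np.linalg.svd(q-c,full_matrices=False);e=abs((q-c)@V[2]);q=q[e<.004];c=q.mean(0)
    print('lid n',V[2],'c',c,len(q), 'horiz yaw',np.degrees(np.arctan2(V[2][1],V[2][0])),'zmax',q[:,2].max())
    # white caddy
    kw=reg(.46,.62,.34,.55,.02,.14)&(hsv[:,1]<60)
    print('caddy',cv2.minAreaRect(P[kw][:,:2].astype(np.float32)),kw.sum())
    kf=reg(.46,.56,.34,.55,.065,.1)&(hsv[:,1]<60)
    b=reg(.5,.79,.08,.33,.015,.027)&(hsv[:,0]<18)&(hsv[:,1]>110)
    print('board',cv2.minAreaRect(P[b][:,:2].astype(np.float32)))
    j=reg(.46,.6,.36,.53,.03,.2)&((hsv[:,2]<70)|(hsv[:,1]>60))
    q=P[j];print('jar',len(q)); 
    if n=='scene':
        kk=reg(.47,.55,.38,.5,.08,.16);o=np.argsort(-P[kk][:,2]);print(np.c_[P[kk],C[kk],uv[kk]][o][::6][:45])
```

```text
scene mill head [0.4457 0.3749] 72 rms 0.0025341268497988275 0.14798353203432071
scene mill foot [0.4249 0.3534] 165 rms 0.028703764545238614 0.011999029408277831
scene salt [0.5581 0.2276] 75 rms 0.0015038844477980784 0.05968612497940156
scene podtop [0.7179 0.1628] 12 rms 0.0011552030327017628 0.0606143869017774
scene pod [0.718  0.1639] 52 rms 0.002028727495995009 0.05463209820871961
lid n [-0.8899 -0.3823 -0.2489] c [0.5738 0.447  0.1989] 606 horiz yaw -156.75095103560605 zmax 0.2510182166429047
caddy ((0.5172269940376282, 0.42877042293548584), (0.15205858647823334, 0.15764129161834717), 23.661035537719727) 1524
board ((0.651107907295227, 0.2014162242412567), (0.16976335644721985, 0.25763753056526184), 88.86619567871094)
jar 479
[[  0.5232   0.4364   0.1218  94.      81.      65.     231.     154.    ]
 [  0.5227   0.4447   0.1202  98.      87.      77.     230.     153.    ]
 [  0.5198   0.4468   0.1196 108.      97.      87.     229.     153.    ]
 [  0.5236   0.4285   0.1188 131.     119.      93.     232.     156.    ]
 [  0.5306   0.4284   0.1166  86.      78.      68.     2
[... 2455 characters left out ...]
s 0.0023891130918879656 0.14775700410074694
side mill foot [0.4425 0.3718] 37 rms 0.001833436522221815 0.011829618118737251
side salt [0.5577 0.2249] 105 rms 0.0017104597349048602 0.059831761748618546
side podtop [0.7186 0.1607] 16 rms 0.001744806148889706 0.060979669053796814
side pod [0.7172 0.162 ] 76 rms 0.0016471620299474954 0.05485513037668459
lid n [0.8885 0.3821 0.254 ] c [0.575  0.4417 0.1981] 513 horiz yaw 23.270637003208776 zmax 0.24895576902853364
caddy ((0.5172770023345947, 0.4247385859489441), (0.15346141159534454, 0.15868166089057922), 24.459028244018555) 1299
board ((0.6523431539535522, 0.20237134397029877), (0.17615553736686707, 0.2572702467441559), 88.4727783203125)
jar 437
```

```bash
cat >> h.py <<'E'
YAW=np.radians(23.3);EX=np.array([np.cos(YAW),np.sin(YAW),0]);EY=np.array([-EX[1],EX[0],0]);EZ=np.array([0,0,1.])
def tool(z,y):
    z=np.array(z,float);z/=np.linalg.norm(z);y=np.array(y,float);y-=z*(y@z);y/=np.linalg.norm(y)
    return np.c_[np.cross(y,z),y,z]
def go(*targets):
    from rig import observe
    from scipy.spatial.transform import Rotation as Ro
    s=observe();p=np.array(s['position']);R=np.array(s['tool_rot'])
    print('now',p.round(4),'t',s['time_s'],'F',np.round(s['ft_force'],1),'w',round(s['grip_width'],4),'q',np.round(s['q'],0))
    for pos,Rt in targets:
        d=R.T@(np.array(pos)-p)/.5
        a=Ro.from_matrix(R.T@(R if Rt is None else Rt)).as_rotvec()/np.pi
        print(d.round(4).tolist(),a.round(4).tolist(),'rows>=',int(np.ceil(max(np.linalg.norm(d)*10,np.linalg.norm(a)*180/8.59))))
E
python3 - <<'E'
from h import *
for n in ['scene','side']:
    P,C,uv=cloud(n+'0.npz');hsv=cv2.cvtColor(C[None],cv2.COLOR_RGB2HSV)[0]
    L=np.c_[P@EX,P@EY,P[:,2]]
    k=(abs(L[:,0]-.70)<.035)&(abs(L[:,1]-.187)<.12)&(P[:,2]>.15)&(P[:,2]<.24)&(hsv[:,1]>90)
    print(n,'lid v',np.percentile(L[k,1],[0.5,99.5]))
    k=(abs(L[:,0]-.675)<.09)&(abs(L[:,1]-.187)<.12)&(P[:,2]>.05)&(P[:,2]<.135)&(hsv[:,1]<60)
    print('caddy u',np.percentile(L[k,0],[.5,2,98]),'v',np.percentile(L[k,1],[.5,2,98,99.5]))
D=tool([0,0,-1],[.34,.94,0])
go(([.445,.373,.235],D),([.445,.373,.119],D))
E
```

```text
scene lid v [0.10714219 0.26513008]
caddy u [0.62682494 0.6284334  0.71736261] v [0.11207994 0.11332764 0.26272377 0.26547339]
side lid v [0.10475244 0.26648278]
caddy u [0.62727793 0.62861134 0.71702777] v [0.10892389 0.1101928  0.26040393 0.26360628]
now [0.1868 0.517  0.2308] t 0.1 F [-0.3  0.6 -0.5] w 0.0854 q [ 58.  22.  74.   0.  84. -12.]
[-0.5835, -0.0954, -0.0085] [-0.0004, -0.0001, 0.0001] rows>= 6
[-0.5836, -0.0951, 0.2235] [-0.0004, -0.0001, 0.0001] rows>= 7
```

```bash
python3 -m handwheel '[[[-0.5835,-0.095,-0.009],[0,0,0]],[[-0.5835,-0.095,-0.009],[0,0,0]],[[-0.5835,-0.095,-0.009],[0,0,0]],[[-0.5835,-0.095,-0.009],[0,0,0]],[[-0.5835,-0.095,-0.009],[0,0,0]],[[-0.5835,-0.095,-0.009],[0,0,0]],[[-0.5835,-0.095,-0.009],[0,0,0]],[[-0.5835,-0.095,0.06],[0,0,0]],[[-0.5835,-0.095,0.14],[0,0,0]],[[-0.5835,-0.095,0.2235],[0,0,0]]]' 1
python3 -m handwheel '[[[0,0,0],[0,0,0]],[[0,0,0],[0,0,0]]]'
python3 -m handwheel '[[[0,0,0],[0,0,0]],[[0,0,0],[0,0,0]],[[0,0,0],[0,0,0]],[[0,0,0],[0,0,0]],[[0,0,0],[0,0,0]],[[0,0,0],[0,0,0]],[[0,0,0],[0,0,0]],[[0,0,0],[0,0,0]]]' 0 40
python3 - <<'E'
from h import *
D=tool([0,0,-1],[.34,.94,0])
go(([.445,.373,.119],D),([.445,.373,.23],D),([.64,.155,.23],D),([.64,.155,.141],D))
E
```

```text
time_s: 1.1
position: [0.4446, 0.3736, 0.1185]
tool_rot: [[-0.941, 0.34, 0.001], [0.34, 0.941, 0.001], [-0.0, 0.001, -1.0]]
ft_force: [0.9, 1.7, -0.6]
grip_width: 0.0852
gripper_force: 0.0
time_s: 1.3
position: [0.4451, 0.3738, 0.1204]
tool_rot: [[-0.941, 0.339, -0.0], [0.339, 0.941, -0.0], [0.0, -0.0, -1.0]]
ft_force: [0.1, 0.4, -0.4]
grip_width: 0.0853
gripper_force: 0.0
time_s: 2.1
position: [0.446, 0.3738, 0.1217]
tool_rot: [[-0.94, 0.34, 0.004], [0.34, 0.94, 0.002], [-0.003, 0.003, -1.0]]
ft_force: [-1.5, -0.2, 8.7]
grip_width: 0.0464
gripper_force: 40.4
now [0.446  0.3738 0.1217] t 2.1 F [-1.5 -0.2  8.7] w 0.0464 q [ 28.  30.  79.  -0.  70. -42.]
[0.0013, -0.0022, 0.0054] [0.0009, 0.0009, 0.0001] rows>= 1
[0.0007, -0.0016, -0.2166] [0.0009, 0.0009, 0.0001] rows>= 3
[-0.5143, -0.279, -0.216] [0.0009, 0.0009, 0.0001] rows>= 7
[-0.5138, -0.2795, -0.038] [0.0009, 0.0009, 0.0001] rows>= 6
```

```bash
python3 -m handwheel '[[[0,0,-0.08],[0,0,0]],[[0,0,-0.16],[0,0,0]],[[0,0,-0.217],[0,0,0]],[[0,0,-0.217],[0,0,0]],[[0,0,-0.217],[0,0,0]]]'
python3 - <<'E'
from h import *
from rig import *
p,d=get_image('side');q=get_image('scene')[0]
cv2.imwrite('pics/lift.png',np.hstack([cv2.resize(q[60:260,150:360],(400,380)),cv2.resize(p[60:250,180:370],(400,380))])[:,:,::-1])
D=tool([0,0,-1],[.34,.94,0])
go(([.64,.155,.23],D),([.64,.155,.141],D))
E
```

```text
time_s: 2.6
position: [0.4449, 0.3733, 0.228]
tool_rot: [[-0.94, 0.34, 0.0], [0.34, 0.94, 0.0], [-0.0, 0.0, -1.0]]
ft_force: [-0.0, 0.8, -2.8]
grip_width: 0.0465
gripper_force: 42.1
now [0.4446 0.3731 0.2266] t 2.7 F [ 0.4  0.2 -1.8] w 0.0463 q [ 28.  25.  70.  -0.  85. -42.]
[-0.5158, -0.2773, -0.0073] [-0.0007, -0.0006, 0.0001] rows>= 6
[-0.5161, -0.2769, 0.1707] [-0.0007, -0.0006, 0.0001] rows>= 7
```

View pics/lift.png

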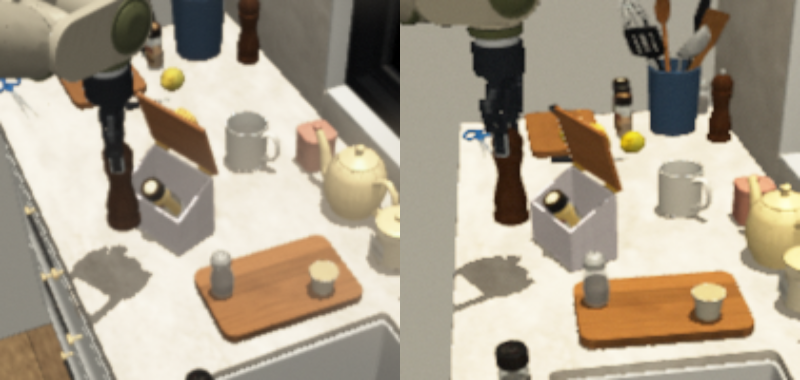

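The mill hangs upright in the gripper. I'll raise it above the salt and carry it over.

```bash
python3 -m handwheel '[[[0,0,-0.087],[0,0,0]],[[-0.08,-0.04,-0.087],[0,0,0]],[[-0.15,-0.08,-0.087],[0,0,0]],[[-0.22,-0.12,-0.087],[0,0,0]],[[-0.29,-0.16,-0.087],[0,0,0]],[[-0.36,-0.2,-0.087],[0,0,0]],[[-0.43,-0.23,-0.087],[0,0,0]],[[-0.48,-0.26,-0.087],[0,0,0]],[[-0.516,-0.277,-0.087],[0,0,0]],[[-0.516,-0.277,-0.087],[0,0,0]]]'
python3 -m handwheel '[[[0,0,0.08],[0,0,0]],[[0,0,0.15],[0,0,0]],[[0,0,0.2],[0,0,0]],[[0,0,0.23],[0,0,0]],[[0,0,0.24],[0,0,0]],[[0,0,0.25],[0,0,0]],[[0,0,0.25],[0,0,0]],[[0,0,0.25],[0,0,0]]]'
python3 - <<'E'
from h import *
D=tool([0,0,-1],[.34,.94,0])
go(([.64,.155,.141],D))
E
```

```text
time_s: 3.7
position: [0.642, 0.1531, 0.2689]
tool_rot: [[-0.939, 0.343, -0.003], [0.343, 0.939, -0.001], [0.003, -0.002, -1.0]]
ft_force: [0.2, 0.6, -2.7]
grip_width: 0.0466
gripper_force: 42.5
time_s: 4.5
position: [0.6409, 0.1556, 0.1473]
tool_rot: [[-0.941, 0.34, 0.001], [0.34, 0.941, 0.0], [-0.001, 0.0, -1.0]]
ft_force: [0.7, -0.4, -1.9]
grip_width: 0.0463
gripper_force: 42.5
now [0.6409 0.1556 0.1473] t 4.5 F [ 0.7 -0.4 -1.9] w 0.0463 q [  3.  36.  63.   0.  81. -67.]
[0.0014, -0.0018, 0.0127] [0.0002, 0.0004, 0.0001] rows>= 1
```

```bash
python3 -m handwheel '[[[0,0,0.004],[0,0,0]],[[0,0,0.008],[0,0,0]],[[0,0,0.012],[0,0,0]],[[0,0,0.015],[0,0,0]],[[0,0,0.015],[0,0,0]],[[0,0,0.015],[0,0,0]]]'
python3 - <<'E'
from h import *
from rig import *
p,d=get_image('side');np.savez('side1.npz',p=p,d=d,**camera_params('side'))
P,C,uv=cloud('side1.npz')
k=(abs(P[:,0]-.64)<.045)&(abs(P[:,1]-.15)<.045)&(P[:,2]>.005)&(P[:,2]<.12)&(C.max(1)<75)
for z in np.arange(.01,.12,.01):
    m=k&(abs(P[:,2]-z)<.005);print(z,m.sum(),P[m][:,:2].min(0) if m.any() else '',P[m][:,0].max() if m.any() else '')
print(observe()['ft_force'])
E
```

```text
time_s: 5.1
position: [0.642, 0.1553, 0.1427]
tool_rot: [[-0.94, 0.34, 0.006], [0.34, 0.94, -0.0], [-0.006, 0.002, -1.0]]
ft_force: [-2.0, -0.8, 15.1]
grip_width: 0.0464
gripper_force: 43.8
0.01 0  
0.02 11 [0.60787738 0.12369201] 0.6385198346658328
0.03 47 [0.60808994 0.12169853] 0.6555275770360137
0.04 54 [0.61046251 0.12314299] 0.6561509866312017
0.05 42 [0.61225189 0.12489211] 0.6553317151407158
0.060000000000000005 46 [0.61146246 0.12277173] 0.655374888074594
0.06999999999999999 54 [0.61211483 0.12575944] 0.6558349719154828
0.08 51 [0.61610802 0.12636942] 0.6567416011093823
0.09 44 [0.61766528 0.13163758] 0.6524450994056564
0.09999999999999999 35 [0.62123864 0.13307238] 0.6530053348106399
0.11 31 [0.62358175 0.13290318] 0.6522875945337103
[-1.9240659  -0.78504828 15.51046234]
```

```bash
python3 -m handwheel '[[[0,0,-0.004],[0,0,0]],[[0,0,-0.004],[0,0,0]],[[0,0,-0.004],[0,0,0]],[[0,0,-0.004],[0,0,0]],[[0,0,-0.004],[0,0,0]],[[0,0,-0.004],[0,0,0]],[[0,0,-0.004],[0,0,0]]]' 1
python3 -m handwheel '[[[0,0,-0.05],[0,0,0]],[[0,0,-0.12],[0,0,0]],[[0,0,-0.2],[0,0,0]],[[0,0,-0.25],[0,0,0]],[[0,0,-0.27],[0,0,0]],[[0,0,-0.27],[0,0,0]]]'
python3 - <<'E'
from h import *
C0=.674*EX+.1865*EY; a=np.sin(np.radians(32))*-EX+np.cos(np.radians(32))*EZ
base=C0+.0216*EX+.005*EY+.0229*EZ
print('cap pred',base+.105*a)
R=tool(-a,EY);R2=tool(-a,-EY)
t=base+.061*a
print(R)
go((t+.15*a,R),(t+.15*a,R2))
E
```

```text
time_s: 5.85
position: [0.6407, 0.1555, 0.141]
tool_rot: [[-0.94, 0.34, -0.0], [0.34, 0.94, -0.0], [0.0, -0.0, -1.0]]
ft_force: [0.6, 0.0, -0.1]
grip_width: 0.0853
gripper_force: 0.0
time_s: 6.45
position: [0.641, 0.1555, 0.2767]
tool_rot: [[-0.94, 0.34, 0.002], [0.34, 0.94, 0.0], [-0.002, 0.001, -1.0]]
ft_force: [-0.2, 0.5, -0.4]
grip_width: 0.0853
gripper_force: 0.0
cap pred [0.51202058 0.42901518 0.11194505]
[[-0.77888671 -0.3955455   0.48670243]
 [-0.33544161  0.91844638  0.20960718]
 [-0.52991926  0.         -0.8480481 ]]
now [0.641  0.1555 0.2767] t 6.45 F [-0.2  0.5 -0.4] w 0.0853 q [  3.  32.  49.   0.  98. -67.]
[0.5106, 0.3499, 0.1492] [-0.0669, -0.1686, -0.2334] rows>= 7
[0.5106, 0.3499, 0.1492] [-0.2103, 0.0834, 0.7359] rows>= 17
```

```bash
python3 -m handwheel '[[[0.1,0.07,0],[-0.01,-0.024,-0.033]],[[0.2,0.14,0.03],[-0.02,-0.048,-0.067]],[[0.5106,0.35,0.149],[-0.0669,-0.1686,-0.2334]],[[0.5106,0.35,0.149],[-0.0669,-0.1686,-0.2334]],[[0.5106,0.35,0.149],[-0.0669,-0.1686,-0.2334]],[[0.5106,0.35,0.149],[-0.0669,-0.1686,-0.2334]],[[0.5106,0.35,0.149],[-0.0669,-0.1686,-0.2334]],[[0.5106,0.35,0.149],[-0.0669,-0.1686,-0.2334]],[[0.5106,0.35,0.149],[-0.0669,-0.1686,-0.2334]],[[0.5106,0.35,0.149],[-0.0669,-0.1686,-0.2334]]]'
python3 - <<'E'
from h import *
from rig import *
w,d=get_image('wrist');q=get_image('side')[0]
cv2.imwrite('pics/pre.png',np.hstack([cv2.resize(w,(500,375)),cv2.resize(q[60:250,180:330],(296,375))])[:,:,::-1])
c=camera_params('wrist');np.savez('wrist1.npz',p=w,d=d,**c)
C0=.674*EX+.1865*EY; a=np.sin(np.radians(32))*-EX+np.cos(np.radians(32))*EZ
base=C0+.0216*EX+.006*EY+.0229*EZ
for s in (.06,.105):
    x=np.array(c['K'])@(np.array(c['R'])@(base+s*a)+c['t']);print('proj',x[:2]/x[2]*500/560)
R=tool(-a,EY);t=base+.061*a
go((t+.05*a,R),(t,R))
E
```

```text
time_s: 7.45
position: [0.4612, 0.4061, 0.2015]
tool_rot: [[-0.781, -0.393, 0.485], [-0.334, 0.919, 0.208], [-0.528, 0.001, -0.849]]
ft_force: [1.0, -0.1, -0.1]
grip_width: 0.0853
gripper_force: 0.0
proj [251.39796228 172.58799623]
proj [251.78768027 185.76159226]
now [0.4612 0.4061 0.2017] t 7.55 F [-0.3 -0.5 -0.1] w 0.0854 q [ 32.  19.  91.  -8.  39. -76.]
[0.0004, 0.0041, 0.1993] [-0.0002, -0.0005, -0.0008] rows>= 2
[0.0002, 0.0042, 0.2993] [-0.0002, -0.0005, -0.0008] rows>= 3
```

View pics/pre.png

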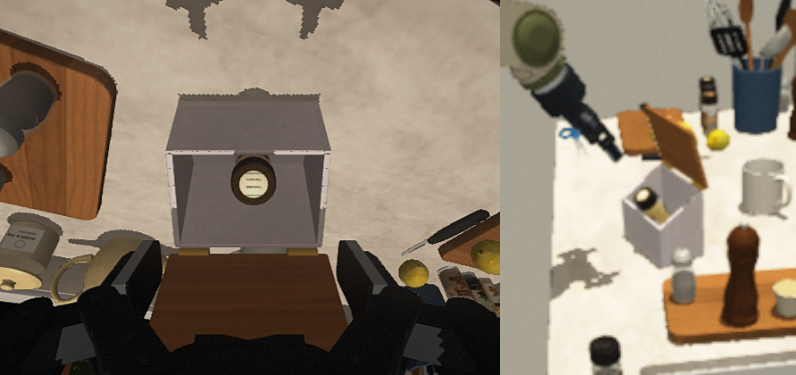

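The mill stands on the board. The wrist view shows the cap at (253,183), against a prediction of (252,186), so the tool is aligned with the jar.

```bash
python3 -m handwheel '[[[0,0.004,0.08],[0,0,0]],[[0,0.004,0.16],[0,0,0]],[[0,0.004,0.21],[0,0,0]],[[0,0.004,0.25],[0,0,0]],[[0,0.004,0.28],[0,0,0]],[[0,0.004,0.299],[0,0,0]],[[0,0.004,0.299],[0,0,0]],[[0,0.004,0.299],[0,0,0]]]'
python3 -m handwheel '[[[0,0,0],[0,0,0]],[[0,0,0],[0,0,0]],[[0,0,0],[0,0,0]],[[0,0,0],[0,0,0]],[[0,0,0],[0,0,0]],[[0,0,0],[0,0,0]],[[0,0,0],[0,0,0]],[[0,0,0],[0,0,0]]]' 0 35
```

```text
time_s: 8.35
position: [0.532, 0.4399, 0.0753]
tool_rot: [[-0.78, -0.395, 0.486], [-0.335, 0.919, 0.21], [-0.529, 0.001, -0.849]]
ft_force: [-0.3, -0.9, 0.7]
grip_width: 0.0853
gripper_force: 0.0
time_s: 9.15
position: [0.5319, 0.4401, 0.075]
tool_rot: [[-0.78, -0.396, 0.486], [-0.335, 0.918, 0.21], [-0.529, 0.001, -0.849]]
ft_force: [-3.1, -1.2, 4.8]
grip_width: 0.0398
gripper_force: 37.0
```

```bash
python3 -m handwheel '[[[0,0,-0.02],[0,0,0]],[[0,0,-0.05],[0,0,0]],[[0,0,-0.1],[0,0,0]],[[0,0,-0.16],[0,0,0]],[[0,0,-0.22],[0,0,0]],[[0,0,-0.27],[0,0,0]],[[0,0,-0.3],[0,0,0]],[[0,0,-0.3],[0,0,0]],[[0,0,-0.3],[0,0,0]]]'
python3 - <<'E'
from h import *
from rig import *
p,d=get_image('side');np.savez('side2.npz',p=p,d=d,**camera_params('side'))
w=get_image('wrist')[0]
cv2.imwrite('pics/jarout.png',np.hstack([cv2.resize(w,(400,375)),cv2.resize(p[60:250,180:370],(396,375))])[:,:,::-1])
R=tool([0,0,-1],[-.12,.99,0]);R2=tool([0,0,-1],[.8,.6,0])
go(([.47,.33,.25],R),([.655,.242,.25],R),([.655,.242,.085],R))
E
```

```text
time_s: 10.05
position: [0.4589, 0.4084, 0.2014]
tool_rot: [[-0.78, -0.395, 0.484], [-0.336, 0.919, 0.209], [-0.528, 0.0, -0.849]]
ft_force: [-0.9, -0.4, -1.7]
grip_width: 0.0398
gripper_force: 36.5
now [0.4591 0.4083 0.2006] t 10.15 F [ 0.1 -0.  -1.8] w 0.0401 q [ 33.  19.  91.  -8.  39. -76.]
[-0.0165, -0.1525, -0.1061] [0.0253, 0.1753, 0.0886] rows>= 5
[-0.2464, -0.4604, 0.0361] [0.0253, 0.1753, 0.0886] rows>= 6
[-0.0726, -0.4605, 0.3167] [0.0253, 0.1753, 0.0886] rows>= 6
```

View pics/jarout.png

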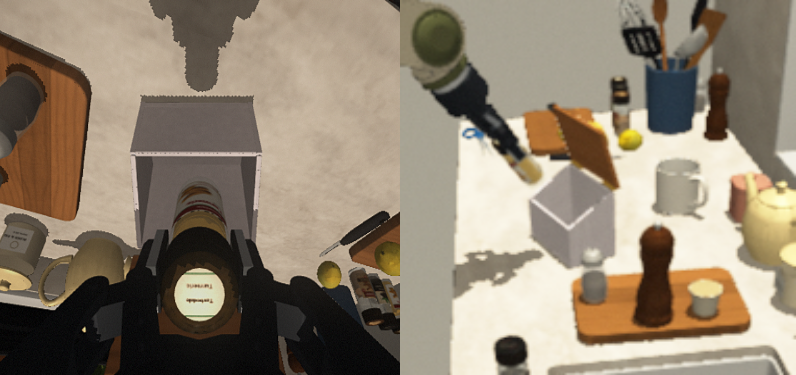

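Run:
```python
from h import *
R2=tool([0,0,-1],[.6,.8,0])
go(([.47,.33,.25],R2),([.65,.242,.23],R2))
```

```text
now [0.4591 0.4083 0.2006] t 10.15 F [ 0.1 -0.  -1.8] w 0.0401 q [ 33.  19.  91.  -8.  39. -76.]
[-0.0165, -0.1525, -0.1061] [0.0926, 0.1598, 0.3252] rows>= 8
[-0.2175, -0.4565, 0.0653] [0.0926, 0.1598, 0.3252] rows>= 8
```

```bash
python3 -m handwheel '[[[-0.0165,-0.1525,-0.106],[0.0926,0.16,0.325]],[[-0.0165,-0.1525,-0.106],[0.0926,0.16,0.325]],[[-0.0165,-0.1525,-0.106],[0.0926,0.16,0.325]],[[-0.0165,-0.1525,-0.106],[0.0926,0.16,0.325]],[[-0.0165,-0.1525,-0.106],[0.0926,0.16,0.325]],[[-0.217,-0.456,0.065],[0.0926,0.16,0.325]],[[-0.217,-0.456,0.065],[0.0926,0.16,0.325]],[[-0.217,-0.456,0.065],[0.0926,0.16,0.325]],[[-0.217,-0.456,0.065],[0.0926,0.16,0.325]],[[-0.217,-0.456,0.065],[0.0926,0.16,0.325]]]'
python3 -m handwheel '[[[0,0,0],[0,0,0]],[[0,0,0],[0,0,0]],[[0,0,0],[0,0,0]]]'
python3 - <<'E'
from h import *
R2=tool([0,0,-1],[.6,.8,0])
go(([.65,.242,.088],R2),([.65,.242,.08],R2))
E
```

```text
time_s: 11.15
position: [0.6542, 0.2379, 0.2262]
tool_rot: [[-0.797, 0.604, -0.003], [0.604, 0.797, -0.001], [0.002, -0.003, -1.0]]
ft_force: [-1.5, 0.3, -2.2]
grip_width: 0.04
gripper_force: 36.6
time_s: 11.45
position: [0.6487, 0.2434, 0.2321]
tool_rot: [[-0.802, 0.598, 0.002], [0.598, 0.802, 0.001], [-0.001, 0.002, -1.0]]
ft_force: [0.4, -0.1, -0.6]
grip_width: 0.0398
gripper_force: 36.6
now [0.6487 0.2434 0.2321] t 11.45 F [ 0.4 -0.1 -0.6] w 0.0398 q [ 11.  37.  48.   0.  95. -42.]
[-0.0034, -0.0013, 0.2883] [0.0007, 0.0002, 0.0008] rows>= 3
[-0.0034, -0.0013, 0.3043] [0.0007, 0.0002, 0.0008] rows>= 4
```

```bash
python3 -m handwheel '[[[0,0,0.08],[0,0,0]],[[0,0,0.16],[0,0,0]],[[0,0,0.22],[0,0,0]],[[0,0,0.26],[0,0,0]],[[0,0,0.28],[0,0,0]],[[0,0,0.288],[0,0,0]],[[0,0,0.296],[0,0,0]],[[0,0,0.302],[0,0,0]],[[0,0,0.302],[0,0,0]],[[0,0,0.302],[0,0,0]]]'
```

```text
time_s: 12.45
position: [0.6504, 0.2428, 0.0832]
tool_rot: [[-0.801, 0.599, 0.005], [0.599, 0.801, 0.002], [-0.003, 0.004, -1.0]]
ft_force: [-2.9, 0.7, 6.5]
grip_width: 0.04
gripper_force: 37.5
```

```bash
python3 -m handwheel '[[[0,0,0],[0,0,0]],[[0,0,0],[0,0,0]],[[0,0,0],[0,0,0]],[[0,0,0],[0,0,0]],[[0,0,0],[0,0,0]],[[0,0,0],[0,0,0]]]' 0.75
python3 -m handwheel '[[[0,0,-0.06],[0,0,0]],[[0,0,-0.14],[0,0,0]],[[0,0,-0.22],[0,0,0]],[[0,0,-0.3],[0,0,0]],[[0,0,-0.37],[0,0,0]],[[0,0,-0.4],[0,0,0]],[[0,0,-0.4],[0,0,0]]]'
python3 - <<'E'
from h import *
from rig import *
q=get_image('scene')[0]; p,d=get_image('side');np.savez('side3.npz',p=p,d=d,**camera_params('side'))
cv2.imwrite('pics/placed.png',np.hstack([cv2.resize(q[90:260,180:360],(400,378)),cv2.resize(p[100:250,210:370],(400,378))])[:,:,::-1])
C0=.674*EX+.1865*EY
P,C,uv=cloud('side3.npz');L=np.c_[(P-C0)@EX,(P-C0)@EY,P[:,2]]
k=(abs(L[:,1])<.07)&(P[:,2]>.15)&(P[:,2]<.27)&(abs(L[:,0]-.03)<.06)&(C[:,0].astype(int)-C[:,2]>30)
q=L[k];A=np.polyfit(q[:,2],q[:,0],1);print('lid slope',A,np.degrees(np.arctan(A[0])),'z max',q[:,2].max(),'x at .132',np.polyval(A,.132),len(q))
for (u,v,z) in [(.026+.022,-.06,.30),(.026+.022,-.06,.225)]:
    X=C0+u*EX+v*EY+z*EZ;print(X)
    go((X,tool([0,0,-1],EY)))
E
```

```text
time_s: 13.05
position: [0.6499, 0.2425, 0.0805]
tool_rot: [[-0.801, 0.599, 0.001], [0.599, 0.801, 0.001], [-0.0, 0.002, -1.0]]
ft_force: [0.5, 0.3, -0.3]
grip_width: 0.064
gripper_force: 0.0
time_s: 13.75
position: [0.6501, 0.2424, 0.2833]
tool_rot: [[-0.801, 0.599, 0.006], [0.599, 0.801, 0.002], [-0.004, 0.006, -1.0]]
ft_force: [0.3, 0.9, 0.2]
grip_width: 0.064
gripper_force: 0.0
lid slope [-0.22086046  0.07393106] -12.454434679751014 z max 0.24855912620836912 x at .132 0.04477747976476997 447
[0.61308178 0.40176732 0.3       ]
now [0.6494 0.2422 0.2795] t 13.85 F [-1.   0.6 -0.7] w 0.0641 q [ 11.  36.  41.   0. 102. -42.]
[0.2493, 0.212, -0.0408] [0.0003, -0.0001, -0.334] rows>= 7
[0.61308178 0.40176732 0.225     ]
now [0.6494 0.2422 0.2795] t 13.85 F [-1.   0.6 -0.7] w 0.0641 q [ 11.  36.  41.   0. 102. -42.]
[0.2492, 0.2119, 0.1092] [0.0003, -0.0001, -0.334] rows>= 7
```

View pics/placed.png

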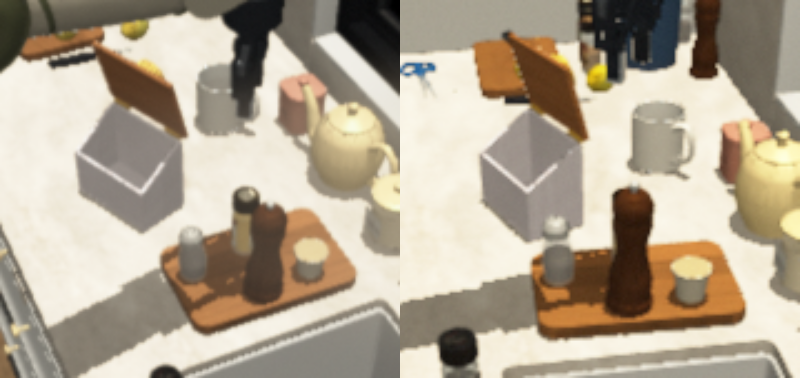

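Both stand upright on the board. The lid leans about 13° forward past vertical. I'll shut the fingers and go behind the lid's free edge on the -y side.

Run:
```python
from h import *
C0=.674*EX+.1865*EY
R=tool([0,0,-1],EY)
X=C0+.062*EX-.064*EY
go((X+.31*EZ,R))
```

```text
now [0.6494 0.2422 0.2795] t 13.85 F [-1.   0.6 -0.7] w 0.0641 q [ 11.  36.  41.   0. 102. -42.]
[0.2285, 0.2323, -0.0608] [0.0003, -0.0001, -0.334] rows>= 7
```

```bash
python3 -m handwheel '[[[0.02,0.02,-0.06],[0,0,-0.05]],[[0.2285,0.2323,-0.061],[0,0,-0.334]],[[0.2285,0.2323,-0.061],[0,0,-0.334]],[[0.2285,0.2323,-0.061],[0,0,-0.334]],[[0.2285,0.2323,-0.061],[0,0,-0.334]],[[0.2285,0.2323,-0.061],[0,0,-0.334]],[[0.2285,0.2323,-0.061],[0,0,-0.334]],[[0.2285,0.2323,-0.061],[0,0,-0.334]],[[0.2285,0.2323,-0.061],[0,0,-0.334]],[[0.2285,0.2323,-0.061],[0,0,-0.334]]]' 0
python3 - <<'E'
from h import *
C0=.674*EX+.1865*EY
R=tool([0,0,-1],EY)
X=C0+.062*EX-.064*EY
go((X+.228*EZ,R))
E
```

```text
time_s: 14.85
position: [0.6277, 0.4036, 0.3106]
tool_rot: [[-0.92, -0.393, 0.0], [-0.393, 0.92, 0.001], [-0.001, 0.001, -1.0]]
ft_force: [0.4, 0.1, 0.9]
grip_width: -0.0002
gripper_force: 0.0
now [0.6277 0.4036 0.3106] t 14.85 F [0.4 0.1 0.9] w -0.0002 q [ 24.  44.  21.   0. 115. -89.]
[0.0004, 0.0001, 0.1651] [0.0002, 0.0002, -0.001] rows>= 2
```

```bash
python3 -m handwheel '[[[0,-0.012,0.06],[0,0,0]],[[0,-0.012,0.12],[0,0,0]],[[0,-0.012,0.164],[0,0,0]],[[0,-0.012,0.164],[0,0,0]],[[0,-0.012,0.164],[0,0,0]]]'
python3 - <<'E'
from h import *
C0=.674*EX+.1865*EY;R=tool([0,0,-1],EY)
W=lambda u,z:(C0+u*EX-.07*EY+z*EZ,R)
go(*[W(*x) for x in [(.042,.229),(.0157,.222),(-.0062,.208),(-.0239,.190),(-.037,.167),(-.045,.142),(-.05,.12),(-.05,.095),(-.05,.092)]])
E
```

```text
time_s: 15.35
position: [0.6303, 0.3983, 0.2301]
tool_rot: [[-0.919, -0.395, 0.002], [-0.395, 0.919, 0.001], [-0.002, 0.001, -1.0]]
ft_force: [-0.1, 0.5, 0.5]
grip_width: 0.0004
gripper_force: 0.0
now [0.6303 0.3983 0.2301] t 15.35 F [-0.1  0.5  0.5] w 0.0004 q [ 23.  44.  35.   0. 101. -90.]
[0.0409, -0.0, 0.0021] [0.0002, 0.0007, -0.0004] rows>= 1
[0.0935, -0.0001, 0.0159] [0.0002, 0.0007, -0.0004] rows>= 1
[0.1374, -0.0001, 0.0438] [0.0002, 0.0007, -0.0004] rows>= 2
[0.1729, -0.0002, 0.0798] [0.0002, 0.0007, -0.0004] rows>= 2
[0.1992, -0.0003, 0.1257] [0.0002, 0.0007, -0.0004] rows>= 3
[0.2153, -0.0003, 0.1757] [0.0002, 0.0007, -0.0004] rows>= 3
[0.2254, -0.0003, 0.2196] [0.0002, 0.0007, -0.0004] rows>= 4
[0.2255, -0.0004, 0.2696] [0.0002, 0.0007, -0.0004] rows>= 4
[0.2255, -0.0004, 0.2756] [0.0002, 0.0007, -0.0004] rows>= 4
```

```bash
python3 -m handwheel '[[[0.02,0,0],[0,0,0]],[[0.041,0,0.002],[0,0,0]],[[0.067,0,0.008],[0,0,0]],[[0.0935,0,0.016],[0,0,0]],[[0.116,0,0.029],[0,0,0]],[[0.137,0,0.044],[0,0,0]],[[0.156,0,0.061],[0,0,0]],[[0.173,0,0.08],[0,0,0]],[[0.187,0,0.102],[0,0,0]],[[0.199,0,0.126],[0,0,0]]]'
python3 - <<'E'
from h import *
C0=.674*EX+.1865*EY;R=tool([0,0,-1],EY)
W=lambda u,z:(C0+u*EX-.07*EY+z*EZ,R)
go(*[W(*x) for x in [(-.045,.142),(-.05,.12),(-.05,.095),(-.05,.092)]])
E
```

```text
time_s: 16.35
position: [0.5396, 0.3594, 0.1685]
tool_rot: [[-0.919, -0.395, 0.006], [-0.395, 0.919, 0.003], [-0.007, 0.001, -1.0]]
ft_force: [0.1, 1.8, 0.7]
grip_width: 0.0001
gripper_force: 0.6
now [0.5396 0.3594 0.1685] t 16.35 F [0.1 1.8 0.7] w 0.0001 q [ 23.  34.  63.   0.  82. -90.]
[0.0178, -0.0004, 0.053] [0.0002, 0.0021, -0.0002] rows>= 1
[0.0281, -0.0004, 0.0969] [0.0002, 0.0021, -0.0002] rows>= 2
[0.0285, -0.0005, 0.1469] [0.0002, 0.0021, -0.0002] rows>= 2
[0.0285, -0.0005, 0.1529] [0.0002, 0.0021, -0.0002] rows>= 2
```

```bash
python3 -m handwheel '[[[0.01,0,0.025],[0,0,0]],[[0.018,0,0.053],[0,0,0]],[[0.024,0,0.075],[0,0,0]],[[0.028,0,0.097],[0,0,0]],[[0.028,0,0.115],[0,0,0]],[[0.028,0,0.13],[0,0,0]],[[0.028,0,0.14],[0,0,0]],[[0.028,0,0.147],[0,0,0]],[[0.028,0,0.147],[0,0,0]]]'
python3 - <<'E'
from h import *
from rig import *
p,d=get_image('side');q=get_image('scene')[0]
np.savez('side4.npz',p=p,d=d,**camera_params('side'))
cv2.imwrite('pics/lid.png',np.hstack([cv2.resize(q[90:260,180:360],(400,378)),cv2.resize(p[100:250,210:370],(400,378))])[:,:,::-1])
s=observe();print(s['position'],s['ft_force'])
C0=.674*EX+.1865*EY
P,C,uv=cloud('side4.npz');L=np.c_[(P-C0)@EX,(P-C0)@EY,P[:,2]]
k=(abs(L[:,1]-.055)<.02)&(P[:,2]>.06)&(P[:,2]<.16)&(abs(L[:,0])<.07)
q=L[k];A=np.polyfit(q[:,0],q[:,2],1);print('slope deg (30=shut)',np.degrees(np.arctan(A[0])),A,len(q))
E
```

```text
time_s: 17.25
position: [0.5262, 0.3536, 0.0935]
tool_rot: [[-0.918, -0.396, 0.002], [-0.396, 0.918, 0.001], [-0.003, 0.0, -1.0]]
ft_force: [-1.3, -0.5, 5.8]
grip_width: -0.0002
gripper_force: 2.9
[0.52626303 0.35359992 0.09345192] [-2.16424859  0.09896934  6.20833772]
slope deg (30=shut) 26.408890165912 [0.49659772 0.11305266] 74
```

View pics/lid.png

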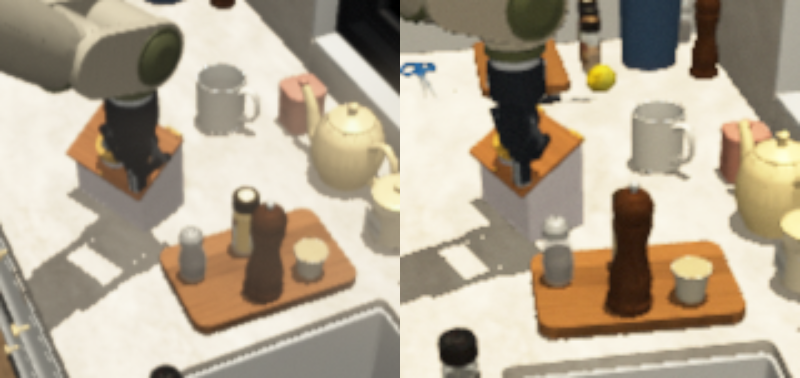

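The lid is nearly shut with only 6 N of contact. I'll press it home.

```bash
python3 -m handwheel '[[[0,0,0.004],[0,0,0]],[[0,0,0.008],[0,0,0]],[[0,0,0.012],[0,0,0]],[[0,0,0.012],[0,0,0]],[[0,0,0.012],[0,0,0]]]'
```

```text
time_s: 17.85
position: [0.5266, 0.3538, 0.0925]
tool_rot: [[-0.918, -0.396, 0.007], [-0.396, 0.918, 0.003], [-0.007, -0.0, -1.0]]
ft_force: [-13.9, -8.6, 38.4]
grip_width: 0.0
gripper_force: 20.7
```

```bash
python3 -m handwheel '[[[0,0,0.004],[0,0,0]],[[0,0,0.008],[0,0,0]],[[0,0,0.01],[0,0,0]],[[0,0,0.01],[0,0,0]]]'
```

```text
time_s: 18.25
position: [0.5269, 0.3539, 0.0918]
tool_rot: [[-0.918, -0.396, 0.01], [-0.396, 0.918, 0.004], [-0.011, -0.001, -1.0]]
ft_force: [-24.7, -13.2, 66.8]
grip_width: -0.0002
gripper_force: 36.1
```

```bash
python3 -m handwheel '[[[0,0,-0.05],[0,0,0]],[[0,0,-0.12],[0,0,0]],[[0,0,-0.2],[0,0,0]],[[0,0,-0.26],[0,0,0]],[[0,0,-0.3],[0,0,0]],[[0,0,-0.3],[0,0,0]]]' 1
python3 - <<'E'
from h import *
C0=.674*EX+.1865*EY;n=-.5*EX+np.cos(np.pi/6)*EZ
rc=C0-.0252*EX+.1215*EZ;print(rc)
go((rc+.15*n,tool(-n,EY)))
E
```

```text
time_s: 18.85
position: [0.5267, 0.3538, 0.2346]
tool_rot: [[-0.918, -0.396, 0.007], [-0.396, 0.918, 0.004], [-0.008, 0.001, -1.0]]
ft_force: [0.8, -0.3, -0.2]
grip_width: 0.0844
gripper_force: 0.0
[0.52211878 0.42792017 0.1215    ]
now [0.5267 0.3538 0.2346] t 18.85 F [ 0.8 -0.3 -0.2] w 0.0844 q [ 23.  30.  60.   0.  90. -90.]
[0.0995, 0.1398, -0.0343] [0.0002, -0.1643, -0.0] rows>= 4
```

```bash
python3 -m handwheel '[[[0.0995,0.14,-0.034],[0,-0.1643,0]],[[0.0995,0.14,-0.034],[0,-0.1643,0]],[[0.0995,0.14,-0.034],[0,-0.1643,0]],[[0.0995,0.14,-0.034],[0,-0.1643,0]],[[0.0995,0.14,-0.034],[0,-0.1643,0]],[[0.0995,0.14,-0.034],[0,-0.1643,0]],[[0.0995,0.14,-0.034],[0,-0.1643,0]]]' 1
python3 - <<'E'
from h import *
from rig import *
c=camera_params('wrist');w,d=get_image('wrist');np.savez('wrist2.npz',p=w,d=d,**c)
v=w.copy()
C0=.674*EX+.1865*EY;n=-.5*EX+np.cos(np.pi/6)*EZ
rc=C0-.0252*EX+.1215*EZ
for q in (rc,rc+.013*n):
    x=np.array(c['K'])@(np.array(c['R'])@q+c['t']);x=x/x[2];print(x);cv2.circle(v,(int(x[0]),int(x[1])),2,(255,0,0),-1)
cv2.imwrite('pics/ring.png',v[:,:,::-1])
E
```

```text
time_s: 19.55
position: [0.4534, 0.398, 0.2482]
tool_rot: [[-0.799, -0.395, 0.453], [-0.343, 0.919, 0.195], [-0.494, 0.0, -0.87]]
ft_force: [0.2, -0.4, -0.4]
grip_width: 0.0852
gripper_force: 0.0
[279.50720765 197.31890729   1.        ]
[279.54388116 201.25826185   1.        ]
```

View pics/ring.png

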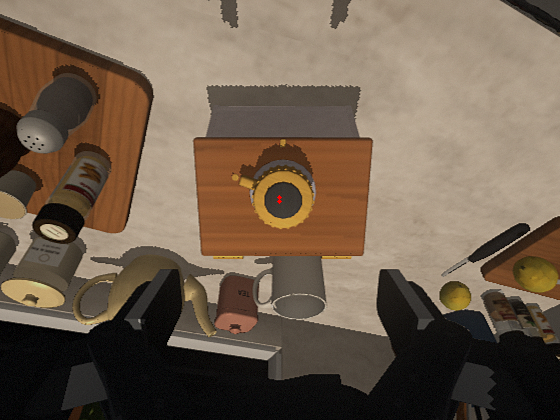

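The ring's top is centred at (284,199), about 4 px toward +y of my prediction. The pointer is at (237,178), about 72° off the mark at (283,142), so the ring is near 0. I'll check the lid plane in depth.

Run:
```python
from h import *
C0=.674*EX+.1865*EY;n=-.5*EX+np.cos(np.pi/6)*EZ;f=-np.cos(np.pi/6)*EX-.5*EZ
H=C0+.045*EX+.132*EZ
P,C,uv=cloud('wrist2.npz');L=np.c_[(P-H)@f,(P-H)@EY,(P-H)@n]
k=(uv[:,0]>200)&(uv[:,0]<365)&(uv[:,1]>205)&(uv[:,1]<250)&(abs(uv[:,0]-284)>40)
k|=(uv[:,0]>325)&(uv[:,0]<365)&(uv[:,1]>145)&(uv[:,1]<250)
q=L[k];A=np.linalg.lstsq(np.c_[q[:,0],np.ones(len(q))],q[:,2],rcond=None)[0];print('lid tilt err rad',A[0],'n at L=60',A[0]*.06+A[1])
k=(np.hypot(uv[:,0]-284,uv[:,1]-199)<30);q=L[k&(L[:,2]>.03)]
print('ring top n',np.median(q[:,2]),cv2.minEnclosingCircle(q[:,:2].astype(np.float32)))
rc=H+.066*f+.026*n+.003*EY
def Rz(a):
    R=tool(-n,EY);c,s=np.cos(a),np.sin(a);return R@np.array([[c,-s,0],[s,c,0],[0,0,1]])
R=Rz(np.radians(-60))
go((rc+.06*n,R),(rc-.014*n,R))
```

```text
lid tilt err rad 0.055960109124708154 n at L=60 0.010724726452129426
ring top n 0.03919809511405374 ((0.06658116728067398, 0.0030117547139525414), 0.026788348332047462)
now [0.4534 0.398  0.2482] t 19.6 F [-0.4 -0.3  0.6] w 0.0853 q [ 32.  16.  86.  -6.  49. -79.]
[-0.0044, 0.0066, 0.1744] [0.0012, -0.002, -0.3336] rows>= 7
[-0.0055, 0.0066, 0.3224] [0.0012, -0.002, -0.3336] rows>= 7
```

```bash
python3 -m handwheel '[[[-0.004,0.0066,0.04],[0,0,-0.3336]],[[-0.004,0.0066,0.1],[0,0,-0.3336]],[[-0.004,0.0066,0.15],[0,0,-0.3336]],[[-0.004,0.0066,0.16],[0,0,-0.3336]],[[-0.004,0.0066,0.16],[0,0,-0.3336]],[[-0.004,0.0066,0.16],[0,0,-0.3336]],[[-0.004,0.0066,0.17],[0,0,-0.3336]],[[-0.004,0.0066,0.174],[0,0,-0.3336]],[[-0.004,0.0066,0.174],[0,0,-0.3336]]]' 1
python3 - <<'E'
from h import *
C0=.674*EX+.1865*EY;n=-.5*EX+np.cos(np.pi/6)*EZ;f=-np.cos(np.pi/6)*EX-.5*EZ
H=C0+.045*EX+.132*EZ
rc=H+.066*f+.026*n+.003*EY
R=tool(-n,EY);a=np.radians(-60);c,s=np.cos(a),np.sin(a);R=R@np.array([[c,-s,0],[s,c,0],[0,0,1]])
go((rc-.014*n,R))
E
```

```text
time_s: 20.5
position: [0.4927, 0.4187, 0.1733]
tool_rot: [[-0.06, -0.889, 0.454], [-0.967, 0.165, 0.196], [-0.249, -0.427, -0.869]]
ft_force: [-0.3, 1.5, -0.3]
grip_width: 0.0852
gripper_force: 0.0
now [0.4927 0.4187 0.1733] t 20.5 F [-0.3  1.5 -0.3] w 0.0852 q [  32.   24.   87.   -6.   40. -138.]
[-0.0009, -0.0021, 0.1484] [0.0019, -0.001, -0.0012] rows>= 2
```

```bash
python3 -m handwheel '[[[0,-0.002,0.05],[0,0,0]],[[0,-0.002,0.09],[0,0,0]],[[0,-0.002,0.12],[0,0,0]],[[0,-0.002,0.14],[0,0,0]],[[0,-0.002,0.148],[0,0,0]],[[0,-0.002,0.148],[0,0,0]]]' 1
python3 -m handwheel '[[[0,0,0],[0,0,0]],[[0,0,0],[0,0,0]],[[0,0,0],[0,0,0]],[[0,0,0],[0,0,0]],[[0,0,0],[0,0,0]],[[0,0,0],[0,0,0]],[[0,0,0],[0,0,0]]]' 0 35
```

```text
time_s: 21.1
position: [0.5269, 0.4332, 0.11]
tool_rot: [[-0.056, -0.889, 0.454], [-0.967, 0.162, 0.196], [-0.248, -0.428, -0.869]]
ft_force: [0.2, 0.5, 0.0]
grip_width: 0.085
gripper_force: 0.0
time_s: 21.8
position: [0.5267, 0.4332, 0.111]
tool_rot: [[-0.055, -0.889, 0.455], [-0.967, 0.161, 0.197], [-0.248, -0.429, -0.868]]
ft_force: [-4.6, -2.0, 7.1]
grip_width: 0.0509
gripper_force: 35.8
```

```bash
python3 -m handwheel '[[[0,0,0.001],[0,0,0.04]],[[0,0,0.001],[0,0,0.08]],[[0,0,0.001],[0,0,0.12]],[[0,0,0.001],[0,0,0.16]],[[0,0,0.001],[0,0,0.2]],[[0,0,0.001],[0,0,0.24]],[[0,0,0.001],[0,0,0.28]],[[0,0,0.001],[0,0,0.32]],[[0,0,0.001],[0,0,0.36]],[[0,0,0.001],[0,0,0.39]]]'
python3 -c "
from rig import *;s=observe();print(s['wrist_torque'],s['position'],s['ft_force'])"
```

```text
time_s: 22.8
position: [0.5267, 0.4333, 0.111]
tool_rot: [[-0.856, -0.245, 0.455], [-0.172, 0.965, 0.197], [-0.488, 0.09, -0.868]]
ft_force: [-7.3, -3.3, 9.9]
grip_width: 0.0504
gripper_force: 36.2
[-0.35305198  0.44262876  0.54768864] [0.52671712 0.4333109  0.11096656] [-7.29335389 -3.30190518  9.85439529]
```

```bash
python3 -m handwheel '[[[0,0,0],[0,0,0.015]],[[0,0,0],[0,0,0.03]],[[0,0,0],[0,0,0.04]],[[0,0,0],[0,0,0.04]]]'
python3 -c "
from rig import *;s=observe();print(s['wrist_torque'],s['position'],s['ft_force'])"
python3 -m handwheel '[[[0,0,0],[0,0,0]],[[0,0,0],[0,0,0]],[[0,0,0],[0,0,0]],[[0,0,0],[0,0,0]],[[0,0,0],[0,0,0]],[[0,0,0],[0,0,0]]]' 1
python3 -m handwheel '[[[0,0,-0.04],[0,0,0]],[[0,0,-0.1],[0,0,0]],[[0,0,-0.17],[0,0,0]],[[0,0,-0.24],[0,0,0]],[[0,0,-0.28],[0,0,0]],[[0,0,-0.28],[0,0,0]],[[0,0,-0.28],[0,0,0]]]' 1
python3 - <<'E'
from h import *
from rig import *
c=camera_params('wrist');w,d=get_image('wrist');np.savez('wrist3.npz',p=w,d=d,**c)
q=get_image('scene')[0]
cv2.imwrite('pics/end.png',np.hstack([cv2.resize(w[90:300,120:400],(480,360)),cv2.resize(q[90:260,180:330],(318,360))])[:,:,::-1])
C0=.674*EX+.1865*EY;n=-.5*EX+np.cos(np.pi/6)*EZ;f=-np.cos(np.pi/6)*EX-.5*EZ
H=C0+.045*EX+.132*EZ
P,C,uv=cloud('wrist3.npz');L=np.c_[(P-H)@f,(P-H)@EY,(P-H)@n]
k=(abs(abs(L[:,1]-.003)-.06)<.012)&(L[:,0]>.01)&(L[:,0]<.11)&(abs(L[:,2]-.01)<.02)
g=L[k];print('lid tilt',np.polyfit(g[:,0],g[:,2],1),len(g))
k=(L[:,0]>.095)&(L[:,0]<.105)&(abs(L[:,1])<.045)&(L[:,2]>.0155)&(L[:,2]<.03);print('pointer v',L[k,1].mean()-.003,k.sum())
E
```

```text
time_s: 23.2
position: [0.5284, 0.4334, 0.1118]
tool_rot: [[-0.877, -0.143, 0.459], [-0.057, 0.979, 0.197], [-0.477, 0.147, -0.866]]
ft_force: [1.1, -2.4, 8.0]
grip_width: 0.0506
gripper_force: 38.1
[-1.043994   -0.79316141  1.04548373] [0.52843906 0.43343064 0.11177879] [ 1.05112338 -2.43229782  8.04831081]
time_s: 23.8
position: [0.527, 0.4332, 0.1095]
tool_rot: [[-0.88, -0.14, 0.454], [-0.054, 0.979, 0.196], [-0.472, 0.148, -0.869]]
ft_force: [0.3, 0.1, -0.2]
grip_width: 0.0855
gripper_force: 0.0
time_s: 24.5
position: [0.4634, 0.4057, 0.2308]
tool_rot: [[-0.88, -0.14, 0.454], [-0.054, 0.979, 0.196], [-0.472, 0.148, -0.869]]
ft_force: [-0.3, -0.1, -1.3]
grip_width: 0.0854
gripper_force: 0.0
lid tilt [0.00163406 0.01054513] 6017
pointer v -8.978649840945315e-05 143
```

View pics/end.png

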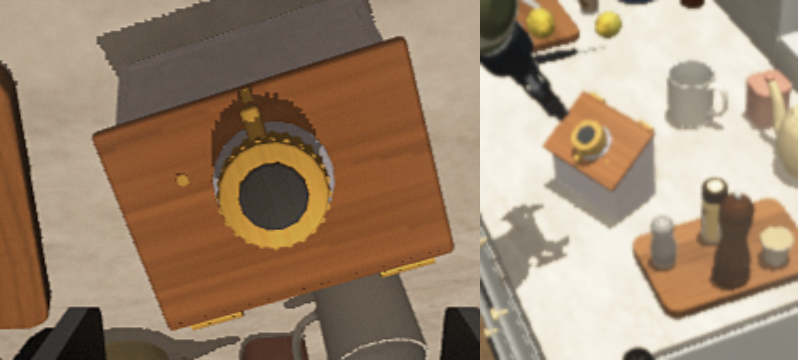

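The left view shows the pointer at (253,118), in line with the front mark at (244,93). The lid is flat to within 0.002 rad, the mill and jar stand on the board, and the gripper is clear of everything.

```bash
python3 -c "
from rig import *;print(close_job())"
```

```text
the job is handed in; nothing more can be done
None
```

I handed the job in at about 25 s: the mill and jar stand released on the board, the lid measured shut to about 0.002 rad, and the lock ring was then turned to its front mark; the judge's verdict was not shown.

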